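# Dose the lunchbox for soaking, then free the cleaner jug's safety cap

## Robot

A 7-joint arm with a two-finger parallel gripper is mounted at the origin on the work surface. World frame = base frame: x ahead of the robot, y to its left, z up, the work surface at z = 0. Lengths are in mm, angles in rad, forces in N, time in s.
With the tool pointing down it reaches from about 400 to 875 mm from the base axis. Payload 4.4 kg.
Tool frame: the origin (TCP) lies midway between the tips of the shut fingers; the grasp point (between the pads) lies 19 mm behind it; z points along the fingers, y is the line along which they close (so a half turn about z gives the same grasp; the last joint's range is limited). The gripper opens to 85 mm and grips with 20 to 120 N. Pads are 22 mm wide; open, the fingers measure 114 mm over their backs; the gripper's body (76 mm by 85 mm) begins 54 mm behind the grasp point. The pads swing forward as they close: fully open they stand 13 mm farther back than shut.
Start: joints at [-1.172, 0.628, 0.038, 1.517, -0.027, 0.996, -0.02], TCP at [291.338, 581.068, 231.313] pointing down, gripper open.
Joint ranges: [-3.06, 3.06], [-0.37, 2.12], [-1.25, 1.32], [0.18, 2.47], [-1.1, 4.24], [0.23, 1.98], [-2.94, 2.94]. Speed limits (rad/s): [2.57, 2.57, 3.14, 3.14, 3.14, 3.14, 3.14].

## Interface

Orientations are given as [roll, pitch, yaw] about the fixed x, y, z axes, in that order (R = Rz(yaw) Ry(pitch) Rx(roll)).
In Python, from cell import monitor, cams, ctrl gives the robot as it stands.
- The arm moves only by the tool drive_tool, never from a script. Its argument "motion" is a list of rows, each an object with "fingers": the opening, from 0 (shut) to 1 (fully open); "linear": the shift along the tool's x, y, z in m, a list of three; "twist": the turn about the tool's z in rad. In form: [{"fingers": fingers, "linear": [x, y, z], "twist": twist}, ...]. A call has 1 to 5 rows; each row shifts and turns the commanded pose from where the row before left it, along the tool's axes as they then stand; what a row does not reach is not made up. A row lasts 1/12 s, in which the tool goes at most 41.7 mm and 7.16 degrees, less where a joint would pass 70% of its speed; a pose out of reach is approached as far as the arm can. A call with a gripper value outside its range is refused whole. The fingers move at their own pace and stop on an object; the grip force is fixed at half the most. Time passes only in rows, so rows that do not move let the fingers close. It gives the time, the measured TCP pose, the force, the opening and the grip force at its end, in the units of the state.
- monitor.read_state(): the state, without advancing time (a new reading comes with each control period).
- cams.get_image(name): name is "scene" or "top"; returns a dict with "color" (480x640x3 uint8, blue, green, red), "K" (3x3 intrinsics, pixels), "k1" (the pictures are not rectified: a ray, as slopes to the right and down, at radius r is drawn at 1 + k1 r^2 times it, then the intrinsics apply), "R" (3x3) and "t" (3): a world point X has camera coordinates R X + t. Camera axes: x right, y down, z forward; pixel columns grow to the right and rows downward; lengths in mm; the calibration is good to about 2 mm. A picture is of the moment at which its call begins. There is no depth.
- ctrl.finish_job(): hands the job in; it is judged then, once.
The state is a dict: "clock": time; "qpos": joint angles; "qd": joint speeds; "tau": joint torques, N m; "eef_pos": TCP position; "tool_rot": TCP orientation; "force": force on the tool from outside, world axes, zero at the start; "torque": the same for the moment, N m; "width": finger opening in mm; "gripper_force": force on a finger pad.
Only numpy, scipy, OpenCV 4.12 (cv2) and the standard library are available. Lean on these libraries where they do the work, as an engineer would, in place of code of your own. Each camera call takes 0.05 s, during which the arm holds its last target. There are 200 camera calls.

## Task

Get the smelly lunchbox ready for a cleaning soak: first drop the two cleaning tablets into it, one in each compartment. Then press the jug's push-and-turn safety cap down, twist it free anticlockwise, lift it off, and finish still holding the cap level in the gripper, a few centimetres clear of the neck and straight above it. Leave the glass jar, the spatula and the teaspoon where they are.

Things in the scene. Friction and masses are not known exactly. Their poses are not given: they have to be found in the camera images.
- tablet_1: white round cleaning tablet, a disc 32 mm across and 14 mm thick, about 20 g, lying flat on the counter; origin at the centre of its underside, z up. The two tablets are identical; either may go in either compartment
- tablet_2: the other identical white tablet (32 mm across, 14 mm thick), origin at the centre of its underside
- lunchbox: green open-topped plastic lunchbox, loose, about 350 g, 140 mm (its x) by 210 mm (its y) outside, 50 mm high, walls and floor 4 mm; one 4 mm wall across the middle (in the plane y = 0) parts it into two equal compartments, each 132 by 99 mm inside. Origin at the centre of its underside, z up. It and the jug may swap sides
- pocket_a (a point): centre of the inner floor of the lunchbox compartment on the box's +y side (4 mm above the counter); axes as the lunchbox
- pocket_b (a point): centre of the inner floor of the lunchbox compartment on the box's -y side; axes as the lunchbox
- jug: white cleaner jug, fixed in a bracket screwed to the counter, it cannot move: body 108 by 138 mm with its bracket, 120 mm high, a sloping shoulder up to 140 mm, then a 30 mm wide neck; a handle sticks out 100 mm to its +x side, lower than 115 mm. Origin at the centre of its underside, on the neck's axis, z up
- cap: grey push-and-turn safety cap, round, finely ribbed, 49 mm across, 30 mm high, 35 g, locked on the jug's neck at the start with its axes along the jug's; origin at the centre of its rim (underside), z up. Locked, the rim is 165 mm above the counter. Grip it by its sides from above at any yaw; the neck's shoulder leaves the fingertips 15 mm of room below the rim. Sideways play about 2 mm
- cap_top (a point): centre of the cap's top, 30 mm above its rim (195 mm up when locked). How it opens: push down 6 to 9 mm against a spring (5 N, rising to 11 N at 10 mm, where it bottoms); keeping it down, turn it anticlockwise seen from above. It is past the lock after 50 degrees and lifts straight off anywhere from 55 to 140 (turn about 80). Not pushed, or clockwise, it only meets a stop
- mouth (a point): fixed point on the neck's axis, 196 mm above the counter: the top of the grey spring plug in the neck when the cap is off. Cap rim higher than this: the cap is clear of the neck
- jar: clear glass jar with a wire bail clip, 90 mm across, 125 mm high, stands at the far side; leave alone. Origin at the centre of its underside
- spatula: black silicone spatula, 250 mm long, lies on the far side; leave alone. Origin under its middle
- teaspoon: white plastic teaspoon, 140 mm long, lies on the far side; leave alone. Origin under its middle
Not all that is in view belongs to the job. Leave any pink or turquoise look-alike of the tablet_1 alone.

How it is judged:
By the outcome, as a careful person would: the job done as asked, in the order asked, and still so for the second after the job is handed in, while the arm keeps its last pose, push and grip.
It also fails if it takes over 58 s, if anything falls off the work surface, if the arm or the gripper's body presses on something with over 40 N, if the wrist force passes 120 N, or if a joint passes its speed limit or range.

## Working session

There is one attempt and no reset: what is moved stays moved. The work goes in short steps, Python scripts to look and compute and a tool call to move; the robot and the scene stay as the last step left them, time stands still between calls to the robot, and variables do not carry over. Pictures are saved under pics/ and viewed, at most 10 in all, crops included, and the job is handed in when it is done.

Besides the shell and the picture viewer there is one more tool, called after "Emit:" in YAML: its name, and indented under it one key for each argument. drive_tool: Moves the arm, as the interface text tells. Its arguments: {"type":"object","properties":{"motion":{"type":"array"}},"required":["motion"]}

```bash
mkdir -p pics; python3 - <<'E'
from cell import monitor,cams
import cv2,pickle
d={}
for n in("scene","top"):
    d[n]=cams.get_image(n);cv2.imwrite(f"pics/{n}0.png",d[n]["color"])
    print(n,d[n]["K"],d[n]["k1"],d[n]["R"],d[n]["t"])
pickle.dump(d,open("d0.pkl","wb"))
print(monitor.read_state())
E
```

```text
scene [[470.6661421    0.         319.67198764]
 [  0.         470.6661421  244.65436614]
 [  0.           0.           1.        ]] -0.08256896267977261 [[-0.88766148  0.46049297 -0.00182153]
 [ 0.31253843  0.59954495 -0.73679413]
 [-0.33819643 -0.65459307 -0.6761147 ]] [ 561.99086142  -90.26249336 1242.74290988]
top [[588.81031355   0.         325.19974505]
 [  0.         588.81031355 237.76388411]
 [  0.           0.           1.        ]] 0.015276352455124133 [[ 0.00843565 -0.9999627  -0.00185334]
 [-0.98290256 -0.00795078 -0.18395474]
 [ 0.18393315  0.00337343 -0.98293297]] [ -12.49643697  629.50937325 1176.91323929]
{'clock': 0.1, 'qpos': array([-1.17182725,  0.62928113,  0.03843395,  1.51827082, -0.02701983,
        0.99633654, -0.01999891]), 'qd': array([ 0.00016269, -0.00103061,  0.00026299, -0.00267477,  0.00048094,
       -0.00130422,  0.00034959]), 'tau': array([ 3.21410604e-03, -5.64536977e+01,  1.23059023e+00, -1.93973798e+01,
        1.12703812e-02,  5.49121265e-03,  1.86052483e-05]), 'eef_pos': array([291.04389033, 580.55359733, 230.46214209]), 'tool_rot': array([-3.13981413e+00, -3.05465434e-06,  2.67682255e+00]), 'force': array([0.23405055, 0.58047627, 0.3625221 ]), 'torque': array([-0.03746096, -0.04598232,  0.0080905 ]), 'gripper_force': 0.0, 'width': 85.80938615148767}
```

View pics/scene0.png

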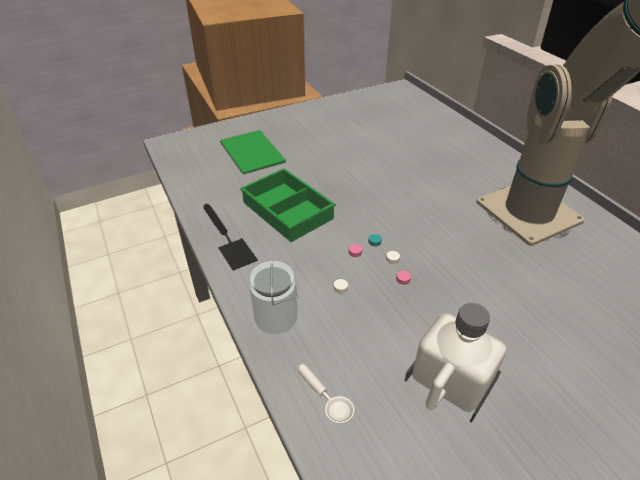

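View pics/top0.png

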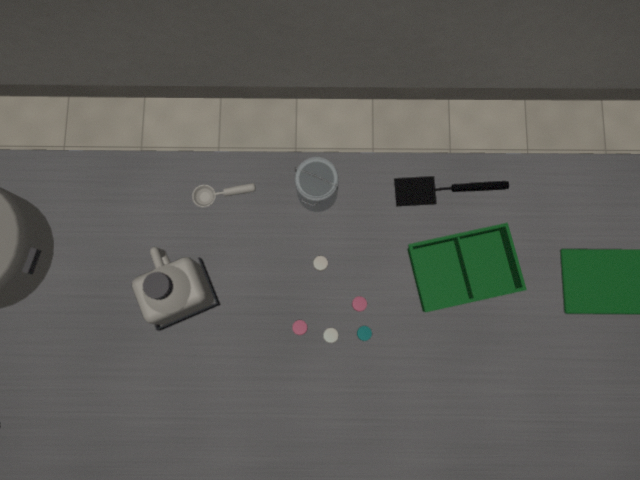

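```bash
cat > h.py <<'E'
import numpy as np,cv2
from scipy.optimize import least_squares
def proj(c,X):
    p=np.atleast_2d(X)@c["R"].T+c["t"]; s=p[:,:2]/p[:,2:]
    s=s*(1+c["k1"]*(s**2).sum(1,keepdims=True))
    return s*[c["K"][0,0],c["K"][1,1]]+c["K"][:2,2]
def ray(c,uv):
    D=np.array([c["k1"],0,0,0,0.])
    s=cv2.undistortPoints(np.array([[uv]],float),c["K"],D)[0,0]
    return -c["R"].T@c["t"], c["R"].T@np.r_[s,1]
def atz(c,uv,z):
    o,d=ray(c,uv); return o+d*(z-o[2])/d[2]
def tri(cs,uvs):
    return least_squares(lambda X:np.ravel([proj(c,X)[0]-u for c,u in zip(cs,uvs)]),[500,0,50.],x_scale=100)
E
python3 - <<'E'
import pickle,numpy as np,cv2
from h import *
d=pickle.load(open("d0.pkl","rb"));S,T=d["scene"],d["top"]
def blob(c,x0,y0,x1,y1):
    h=cv2.cvtColor(c["color"],cv2.COLOR_BGR2HSV)[y0:y1,x0:x1].astype(int)
    m=((h[...,1]<70)&(h[...,2]>h[...,2].min()+0.5*(h[...,2].max()-h[...,2].min()))).astype(np.uint8)
    n,l,s,ce=cv2.connectedComponentsWithStats(m); i=1+np.argmax(s[1:,4]); return ce[i]+[x0,y0],s[i,2:]
for s,t in (((325,272,357,300),(305,248,336,278)),((380,245,405,268),(316,320,346,350))):
    a,sa=blob(S,*s);b,sb=blob(T,*t); r=tri([S,T],[a,b]); print(a,sa,b,sb,r.x.round(1),r.fun.round(2))
def cr(c,x0,y0,w,h,k): return cv2.resize(c["color"][y0:y0+h,x0:x0+w],None,fx=k,fy=k,interpolation=cv2.INTER_CUBIC)
out=np.zeros((600,800,3),np.uint8)
def put(i,x,y): out[y:y+i.shape[0],x:x+i.shape[1]]=i
put(cr(T,400,215,133,100,3),0,0)      # box top
put(cr(S,235,165,100,75,4),400,0)     # box scene
put(cr(T,130,245,66,75,4),0,300)  # jug top
put(cr(S,440,290,66,75,4),268,300)  # cap scene
put(cr(T,285,245,88,100,3),536,300)
cv2.imwrite("pics/comp.png",np.clip(out.astype(float)*1.5,0,255).astype(np.uint8))
E
```

```text
[340.42063492 283.85714286] [ 14  11 126] [320.06832298 262.45962733] [ 15  14 161] [583.8   3.7  11.1] [-0.12 -0.02 -0.07  0.09]
[392.85 254.96] [ 13   9 100] [330.4244186  334.81395349] [ 15  15 172] [429.6 -19.7  10.9] [-0.15 -0.03 -0.09  0.1 ]
```

View pics/comp.png

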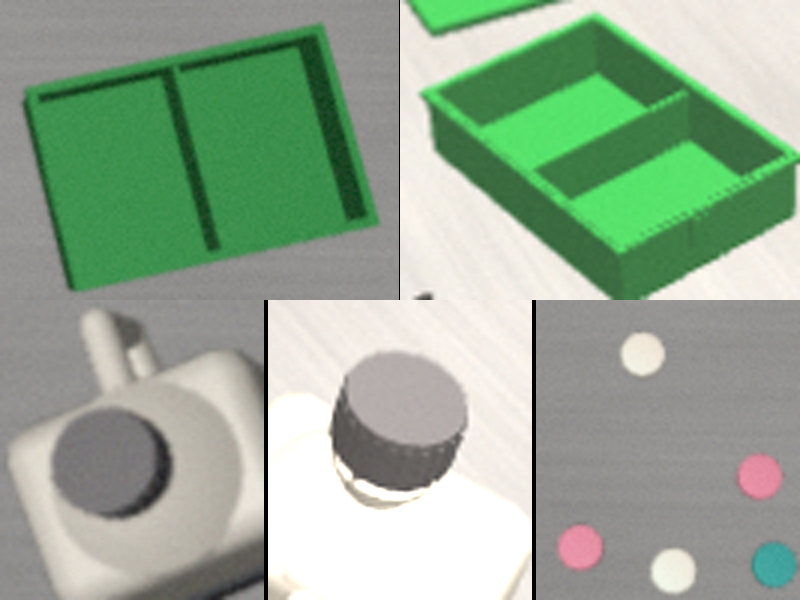

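The picture confirms that the white tablets are at top (320,262) and (330,335). The discs at (300,327), (360,304) and (364,333) are pink or turquoise decoys. The two-compartment tray is the box; the flat green sheet is a distractor. The box rim corners and the cap top are visible in both views.

```bash
python3 - <<'E'
import pickle
from h import *
d=pickle.load(open("d0.pkl","rb"));S,T=d["scene"],d["top"]
f=lambda p,o,k:(np.array(p)+.5)/k-.5+o
top=[f(p,(400,215),3) for p in((27,90),(322,25),(378,225),(77,289))]
sc=[f(p,(235,165),4) for p in((220,245),(22,95),(197,15),(397,155))]
P=[]
for a,b in zip(sc,top):
    r=tri([S,T],[a,b]);P.append(r.x);print(r.x.round(1),r.fun.round(1))
P=np.array(P)
L=np.array([[70,105],[70,-105],[-70,-105],[-70,105]])
def res(q):
    c,s=np.cos(q[2]),np.sin(q[2]);W=L@np.array([[c,s],[-s,c]])+q[:2];W=np.c_[W,np.full(4,q[3])]
    return np.ravel([proj(S,W)-sc,proj(T,W)-top])
r=least_squares(res,[*P[:,:2].mean(0),0.2,50],x_scale=[100,100,1,50]);q=r.x;print("box",q,np.abs(r.fun).max())
for y in(51.5,-51.5):print(q[:2]+y*np.array([-np.sin(q[2]),np.cos(q[2])]))
# cap: fit circle outlines
r=tri([S,T],[f((138,98),(440,290),4),f((104,163),(130,245),4)]);print("cap",r.x,r.fun)
X=r.x; th=np.linspace(0,6.28,9)
for c,o in((S,(440,290)),(T,(130,245))):
    e=proj(c,np.c_[X[0]+24.5*np.cos(th),X[1]+24.5*np.sin(th),th*0+X[2]]); e=(e-o+.5)*4-.5;print(e.min(0),e.max(0))
E
```

```text
[ 617.9 -183.3   51. ] [ 0.2  0.   0.1 -0.1]
[ 667.3 -394.    43. ] [-0.2 -0.1 -0.1  0.1]
[ 525.5 -425.7   43.9] [-0.1 -0.  -0.1  0.1]
[ 479.8 -215.9   46.9] [ 0.3  0.1  0.1 -0.2]
box [ 5.72546904e+02 -3.03989421e+02  2.24400288e-01  4.73588218e+01] 1.3696633551749073
[ 561.08703467 -253.78064253]
[ 584.0067725  -354.19819886]
cap [513.05360924 303.22134059 191.76463793] [-0.01629388 -0.00204976 -0.01411135  0.01265443]
[76.25085286 53.01422309] [200.16013841 145.05289117]
[ 50.54007632 110.0683747 ] [157.31886354 216.48481551]
```

Emit:
drive_tool:
  motion:
    - {"fingers": 0.62, "linear": [-0.029, -0.0214, 0], "twist": 0}
    - {"fingers": 0.62, "linear": [-0.029, -0.0214, 0], "twist": 0}
    - {"fingers": 0.62, "linear": [-0.029, -0.0214, 0], "twist": 0}
    - {"fingers": 0.62, "linear": [-0.029, -0.0214, 0], "twist": 0}
    - {"fingers": 0.62, "linear": [-0.029, -0.0214, 0], "twist": 0}

```text
clock: 0.52
eef_pos: [373.3, 418.6, 230.9]
tool_rot: [-3.141, -0.0, 2.677]
force: [1.0, -0.4, 0.2]
width: 52.9
gripper_force: 0.0
```

Emit:
drive_tool:
  motion:
    - {"fingers": 0.62, "linear": [-0.029, -0.0214, 0], "twist": 0}
    - {"fingers": 0.62, "linear": [-0.029, -0.0214, 0], "twist": 0}
    - {"fingers": 0.62, "linear": [-0.029, -0.0214, 0], "twist": 0}
    - {"fingers": 0.62, "linear": [-0.029, -0.0214, 0], "twist": 0}
    - {"fingers": 0.62, "linear": [-0.029, -0.0214, 0], "twist": 0}

```text
clock: 0.93
eef_pos: [454.9, 258.0, 231.1]
tool_rot: [-3.141, -0.0, 2.677]
force: [-0.1, -0.6, 0.4]
width: 53.0
gripper_force: 0.0
```

Emit:
drive_tool:
  motion:
    - {"fingers": 0.62, "linear": [-0.029, -0.0214, 0.02], "twist": 0}
    - {"fingers": 0.62, "linear": [-0.029, -0.0214, 0.02], "twist": 0}
    - {"fingers": 0.62, "linear": [-0.029, -0.0214, 0.02], "twist": 0}
    - {"fingers": 0.62, "linear": [-0.029, -0.0214, 0.02], "twist": 0}
    - {"fingers": 0.62, "linear": [-0.029, -0.0214, 0.02], "twist": 0}

```text
clock: 1.35
eef_pos: [536.6, 97.5, 130.2]
tool_rot: [-3.142, -0.0, 2.677]
force: [0.2, 0.5, -0.2]
width: 52.9
gripper_force: 0.0
```

Emit:
drive_tool:
  motion:
    - {"fingers": 0.62, "linear": [-0.0281, -0.0208, 0.025], "twist": 0}
    - {"fingers": 0.62, "linear": [-0.0281, -0.0208, 0.025], "twist": 0}
    - {"fingers": 0.62, "linear": [-0.0281, -0.0208, 0.02], "twist": 0}
    - {"fingers": 0.62, "linear": [0, 0, 0.02], "twist": 0}
    - {"fingers": 0.62, "linear": [0, 0, 0.02], "twist": 0}

```text
clock: 1.77
eef_pos: [583.3, 3.6, 21.3]
tool_rot: [-3.14, 0.001, 2.671]
force: [-0.7, 1.2, -0.4]
width: 52.7
gripper_force: 0.0
```

Emit:
drive_tool:
  motion:
    - {"fingers": 0.62, "linear": [0, 0, 0.01], "twist": 0}
    - {"fingers": 0.62, "linear": [0, 0, 0.007], "twist": 0}
    - {"fingers": 0.62, "linear": [0, 0, 0], "twist": 0}

```text
clock: 2.02
eef_pos: [581.6, 8.1, 4.6]
tool_rot: [-3.141, -0.002, 2.678]
force: [-1.2, 0.6, 0.1]
width: 52.8
gripper_force: 0.0
```

Emit:
drive_tool:
  motion:
    - {"fingers": 0.2, "linear": [0, 0, 0], "twist": 0}
    - {"fingers": 0.2, "linear": [0, 0, 0], "twist": 0}
    - {"fingers": 0.2, "linear": [0, 0, 0], "twist": 0}
    - {"fingers": 0.2, "linear": [0, 0, 0], "twist": 0}
    - {"fingers": 0.2, "linear": [0, 0, 0], "twist": 0}

```text
clock: 2.43
eef_pos: [583.6, 8.0, 7.2]
tool_rot: [3.14, 0.002, 2.677]
force: [-0.8, 0.2, 6.4]
width: 28.5
gripper_force: 59.3
```

Emit:
drive_tool:
  motion:
    - {"fingers": 0.2, "linear": [0, 0, -0.01], "twist": 0}
    - {"fingers": 0.2, "linear": [0, 0, -0.025], "twist": 0}
    - {"fingers": 0.2, "linear": [0, 0, -0.03], "twist": 0}
    - {"fingers": 0.2, "linear": [0, 0, -0.02], "twist": 0}

```text
clock: 2.77
eef_pos: [583.6, 7.4, 93.6]
tool_rot: [3.141, 0.002, 2.677]
force: [0.2, -0.1, -0.3]
width: 28.1
gripper_force: 59.3
```

```bash
python3 - <<'E'
from cell import cams
import cv2,numpy as np
s=cams.get_image("scene")["color"][190:320,290:470]
t=cams.get_image("top")["color"][220:350,240:420]
cv2.imwrite("pics/g1.png",cv2.resize(np.vstack([s,t]),None,fx=2.3,fy=2.3,interpolation=cv2.INTER_CUBIC))
E
```

```text
(no output)
```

View pics/g1.png

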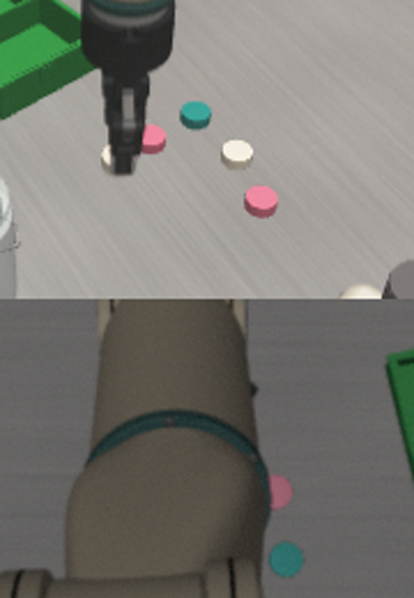

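The scene crop shows the tablet lifted, but held off-centre: it sticks out to the left of the fingers at about scene (336,259). I'll check the offset.

```bash
python3 - <<'E'
from cell import cams,monitor
from h import *
S=cams.get_image("scene");s=monitor.read_state();print(s["eef_pos"],s["width"],s["tool_rot"])
e=s["eef_pos"];y=s["tool_rot"][2];tx=np.array([np.cos(y),np.sin(y),0])
im=S["color"][235:275,315:360].astype(int);m=(im.min(2)>130)
print([(a+315,b+235) for b,a in [np.argwhere(m).mean(0)]],m.sum(), np.argwhere(m).min(0)[::-1]+[315,235],np.argwhere(m).max(0)[::-1]+[315,235])
for k in(0,-5,-10,-15,-20):
    c=e+k*tx; print(k,[proj(S,c+[0,0,h])[0].round(1) for h in(0,7,14)], proj(S,c+16*-tx+[0,0,7])[0].round(1))
cv2.imwrite("pics/g2.png",cv2.resize(S["color"][225:285,305:375],None,fx=8,fy=8,interpolation=cv2.INTER_CUBIC))
E
```

```text
[584.30143801   7.41582058  93.31423058] 27.996959743093967 [3.13938701 0.00419992 2.67668852]
[(np.float64(334.2576112412178), np.float64(256.76346604215456))] 1281 [315 235] [359 274]
0 [array([342.1, 258.2]), array([342.2, 255.7]), array([342.3, 253.3])] [334.5 255.8]
-5 [array([339.7, 258.2]), array([339.8, 255.8]), array([339.9, 253.3])] [332.  255.8]
-10 [array([337.3, 258.2]), array([337.4, 255.8]), array([337.4, 253.3])] [329.6 255.9]
-15 [array([334.9, 258.2]), array([334.9, 255.8]), array([335. , 253.4])] [327.2 255.9]
-20 [array([332.5, 258.3]), array([332.5, 255.8]), array([332.6, 253.4])] [324.8 255.9]
```

View pics/g2.png

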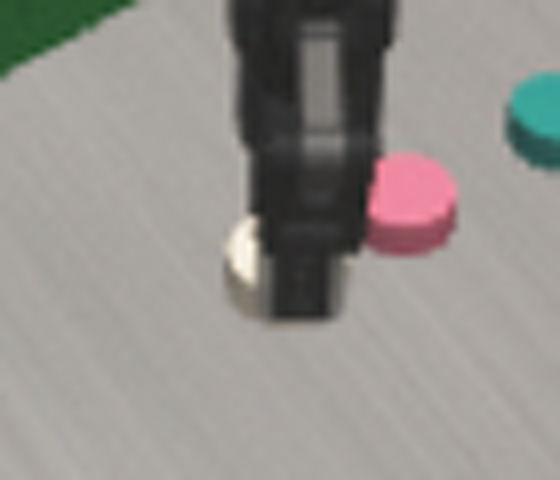

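The tablet is flat and centred to within about 3 mm, and its left edge is at scene (333,257). I'll carry it to pocket_a.

Emit:
drive_tool:
  motion:
    - {"fingers": 0.2, "linear": [-0.0117, -0.0304, 0], "twist": 0}
    - {"fingers": 0.2, "linear": [-0.0117, -0.0304, 0], "twist": 0}
    - {"fingers": 0.2, "linear": [-0.0117, -0.0304, 0], "twist": 0}
    - {"fingers": 0.2, "linear": [-0.0117, -0.0304, 0], "twist": 0}
    - {"fingers": 0.2, "linear": [-0.0117, -0.0304, 0], "twist": 0}

```text
clock: 3.33
eef_pos: [565.7, -155.9, 90.0]
tool_rot: [-3.141, -0.002, 2.677]
force: [0.6, 0.5, -0.2]
width: 27.9
gripper_force: 59.3
```

Emit:
drive_tool:
  motion:
    - {"fingers": 0.2, "linear": [-0.0117, -0.0304, 0], "twist": 0}
    - {"fingers": 0.2, "linear": [-0.0117, -0.0304, 0], "twist": 0}
    - {"fingers": 0.2, "linear": [-0.0117, -0.0304, 0], "twist": 0}
    - {"fingers": 0.2, "linear": [0, 0, 0], "twist": 0}
    - {"fingers": 0.2, "linear": [0, 0, 0], "twist": 0}

```text
clock: 3.75
eef_pos: [555.5, -254.9, 89.8]
tool_rot: [-3.14, -0.002, 2.672]
force: [1.1, 0.1, -0.8]
width: 28.4
gripper_force: 59.3
```

Emit:
drive_tool:
  motion:
    - {"fingers": 0.2, "linear": [0, 0, 0.03], "twist": 0}
    - {"fingers": 0.2, "linear": [0, 0, 0.025], "twist": 0}
    - {"fingers": 0.2, "linear": [0, 0, 0.013], "twist": 0}
    - {"fingers": 0.2, "linear": [0, 0, 0], "twist": 0}
    - {"fingers": 0.6, "linear": [0, 0, 0], "twist": 0}

```text
clock: 4.17
eef_pos: [557.1, -250.6, 22.2]
tool_rot: [3.141, -0.002, 2.678]
force: [-0.2, 0.3, -0.5]
width: 38.8
gripper_force: 0.0
```

Emit:
drive_tool:
  motion:
    - {"fingers": 0.6, "linear": [0, 0, 0], "twist": 0}
    - {"fingers": 0.6, "linear": [0, 0, 0], "twist": 0}
    - {"fingers": 0.6, "linear": [0, 0, -0.03], "twist": 0}
    - {"fingers": 0.6, "linear": [0, 0, -0.04], "twist": 0}
    - {"fingers": 0.6, "linear": [0, 0, 0], "twist": 0}

```text
clock: 4.58
eef_pos: [562.3, -254.0, 100.5]
tool_rot: [3.141, 0.013, 2.677]
force: [1.3, -0.8, 1.3]
width: 51.3
gripper_force: 0.0
```

Emit:
drive_tool:
  motion:
    - {"fingers": 0.62, "linear": [0.0279, 0.0188, 0], "twist": 0}
    - {"fingers": 0.62, "linear": [0.0279, 0.0188, 0], "twist": 0}
    - {"fingers": 0.62, "linear": [0.0279, 0.0188, 0], "twist": 0}
    - {"fingers": 0.62, "linear": [0.0279, 0.0188, 0], "twist": 0}
    - {"fingers": 0.62, "linear": [0.0279, 0.0188, 0], "twist": 0}

```text
clock: 5.0
eef_pos: [474.9, -104.4, 94.2]
tool_rot: [3.14, 0.003, 2.676]
force: [0.9, 0.5, 0.2]
width: 52.7
gripper_force: 0.0
```

Emit:
drive_tool:
  motion:
    - {"fingers": 0.62, "linear": [0.0279, 0.0188, 0], "twist": 0}
    - {"fingers": 0.62, "linear": [0.0279, 0.0188, 0.01], "twist": 0}
    - {"fingers": 0.62, "linear": [0.0279, 0.0188, 0.02], "twist": 0}
    - {"fingers": 0.62, "linear": [0, 0, 0.02], "twist": 0}
    - {"fingers": 0.62, "linear": [0, 0, 0], "twist": 0}

```text
clock: 5.42
eef_pos: [420.9, -16.2, 56.0]
tool_rot: [-3.133, -0.009, 2.684]
force: [0.0, 0.5, -0.0]
width: 52.4
gripper_force: 0.0
```

Emit:
drive_tool:
  motion:
    - {"fingers": 0.62, "linear": [-0.008, 0, 0.02], "twist": 0}
    - {"fingers": 0.62, "linear": [0, 0, 0.01], "twist": 0}
    - {"fingers": 0.62, "linear": [0, 0, 0], "twist": 0}
    - {"fingers": 0.62, "linear": [0, 0, 0], "twist": 0}

```text
clock: 5.75
eef_pos: [424.1, -22.9, 39.6]
tool_rot: [-3.128, -0.011, 2.676]
force: [0.2, 0.1, -1.0]
width: 53.1
gripper_force: 0.0
```

```bash
python3 - <<'E'
from cell import cams,monitor
import cv2,numpy as np
for i in range(4):
    cams.get_image("top"); s=monitor.read_state(); print(s["clock"],s["eef_pos"].round(1),s["tool_rot"].round(3))
print(s["qpos"].round(3))
E
```

```text
5.8 [424.  -22.8  39.7] [-3.127 -0.01   2.676]
5.85 [423.9 -22.6  39.7] [-3.127 -0.01   2.676]
5.9 [423.8 -22.5  39.7] [-3.127 -0.01   2.676]
5.95 [423.7 -22.3  39.6] [-3.127 -0.01   2.677]
[ 0.1    0.7   -0.174  2.257  0.527  0.24   0.556]
```

The j6 joint sits at its limit because the wrist is twisted. I'll rise and turn to the natural radial yaw.

Emit:
drive_tool:
  motion:
    - {"fingers": 0.62, "linear": [-0.02, 0, -0.03], "twist": 0.115}
    - {"fingers": 0.62, "linear": [0, 0, -0.03], "twist": 0.115}
    - {"fingers": 0.62, "linear": [0, 0, 0], "twist": 0.115}
    - {"fingers": 0.62, "linear": [0, 0, 0], "twist": 0.115}
    - {"fingers": 0.62, "linear": [0, 0, 0], "twist": 0.115}

```text
clock: 6.37
eef_pos: [442.7, -30.4, 99.8]
tool_rot: [-3.125, -0.001, 2.097]
force: [0.4, 0.3, -0.4]
width: 52.7
gripper_force: 0.0
```

Emit:
drive_tool:
  motion:
    - {"fingers": 0.62, "linear": [0, 0, 0], "twist": 0.115}
    - {"fingers": 0.62, "linear": [0, 0, 0], "twist": 0.115}
    - {"fingers": 0.62, "linear": [0, 0, 0], "twist": 0.115}
    - {"fingers": 0.62, "linear": [0, 0, 0], "twist": 0.115}
    - {"fingers": 0.62, "linear": [0, 0, 0], "twist": 0.115}

```text
clock: 6.78
eef_pos: [442.3, -30.1, 99.2]
tool_rot: [-3.126, 0.008, 1.522]
force: [-0.5, -0.7, 0.1]
width: 53.0
gripper_force: 0.0
```

```bash
python3 - <<'E'
from cell import monitor
s=monitor.read_state(); print(s["clock"],s["eef_pos"].round(1),s["tool_rot"].round(3),s["qpos"].round(3))
E
```

```text
6.7833 [442.3 -30.1  99.2] [-3.126  0.008  1.522] [ 0.013  0.58  -0.02   2.182  0.048  0.397 -0.097]
```

Emit:
drive_tool:
  motion:
    - {"fingers": 0.62, "linear": [0.0095, -0.0125, 0.02], "twist": 0}
    - {"fingers": 0.62, "linear": [0, 0, 0.03], "twist": 0}
    - {"fingers": 0.62, "linear": [0, 0, 0.024], "twist": 0}
    - {"fingers": 0.62, "linear": [0, 0, 0], "twist": 0}

```text
clock: 7.12
eef_pos: [424.3, -22.6, 39.5]
tool_rot: [-3.111, 0.015, 1.53]
force: [-0.1, -0.1, 0.9]
width: 53.1
gripper_force: 0.0
```

```bash
python3 - <<'E'
from cell import monitor
s=monitor.read_state(); print(s["clock"],s["eef_pos"].round(1),s["tool_rot"].round(3),s["qpos"].round(3))
E
```

```text
7.1167 [424.3 -22.6  39.5] [-3.111  0.015  1.53 ] [ 0.024  0.699 -0.07   2.244  0.247  0.238 -0.312]
```

The tool can't point straight down this close at z≈5. I'll straddle the tablet from slightly farther out with the fingers wide open along the radius. Closing then draws it to the centre.

Emit:
drive_tool:
  motion:
    - {"fingers": 1, "linear": [0.002, 0.029, -0.005], "twist": 0}
    - {"fingers": 1, "linear": [0, 0, 0], "twist": 0}
    - {"fingers": 1, "linear": [0, 0, 0], "twist": 0}

```text
clock: 7.37
eef_pos: [457.8, -21.5, 46.2]
tool_rot: [-3.12, 0.013, 1.528]
force: [-1.0, -1.1, -0.4]
width: 85.0
gripper_force: 0.0
```

```bash
python3 - <<'E'
from cell import monitor,cams
import cv2
s=monitor.read_state(); print(s["clock"],s["eef_pos"].round(1),s["tool_rot"].round(3),s["qpos"].round(3))
S=cams.get_image("scene");cv2.imwrite("pics/g3.png",cv2.resize(S["color"][190:290,330:430],None,fx=5,fy=5,interpolation=cv2.INTER_CUBIC))
E
```

```text
7.3667 [457.8 -21.5  46.2] [-3.12   0.013  1.528] [ 0.038  0.701 -0.09   2.162  0.229  0.311 -0.293]
```

View pics/g3.png

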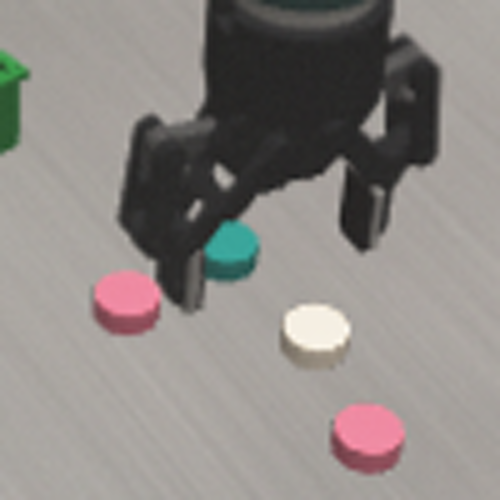

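Emit:
drive_tool:
  motion:
    - {"fingers": 0.8, "linear": [0.001, -0.0125, 0.01], "twist": 0}
    - {"fingers": 0.8, "linear": [0, 0, 0.015], "twist": 0}
    - {"fingers": 0.8, "linear": [0, 0, 0], "twist": 0}

```text
clock: 7.67
eef_pos: [439.0, -21.0, 19.6]
tool_rot: [-3.11, 0.015, 1.529]
force: [1.0, 0.9, -0.9]
width: 68.2
gripper_force: 0.0
```

Emit:
drive_tool:
  motion:
    - {"fingers": 0.8, "linear": [0, 0, 0.01], "twist": 0}
    - {"fingers": 0.8, "linear": [0, 0, 0.008], "twist": 0}
    - {"fingers": 0.8, "linear": [0, 0, 0], "twist": 0}

```text
clock: 7.92
eef_pos: [440.5, -21.2, 4.6]
tool_rot: [-3.112, 0.015, 1.529]
force: [-0.1, 0.3, -0.0]
width: 68.3
gripper_force: 0.0
```

```bash
python3 - <<'E'
from cell import monitor,cams
import cv2
s=monitor.read_state(); print(s["clock"],s["eef_pos"].round(1),s["tool_rot"].round(3),s["qpos"].round(3),s["width"])
S=cams.get_image("scene");cv2.imwrite("pics/g4.png",cv2.resize(S["color"][200:290,340:430],None,fx=5,fy=5,interpolation=cv2.INTER_CUBIC))
E
```

```text
7.9167 [440.5 -21.2   4.6] [-3.112  0.015  1.529] [ 0.107  0.788 -0.194  2.208  0.685  0.238 -0.749] 68.34786275018988
```

View pics/g4.png

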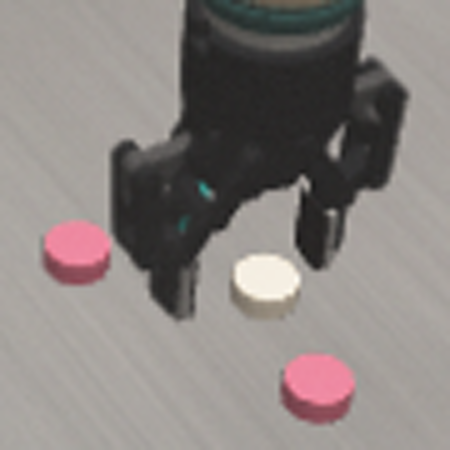

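The tablet at crop (265,285) lies between the pads at (180,300) and (320,255). Closing.

Emit:
drive_tool:
  motion:
    - {"fingers": 0.55, "linear": [0, 0, 0], "twist": 0}
    - {"fingers": 0.45, "linear": [0, 0, 0], "twist": 0}
    - {"fingers": 0.2, "linear": [0, 0, 0], "twist": 0}
    - {"fingers": 0.2, "linear": [0, 0, 0], "twist": 0}
    - {"fingers": 0.2, "linear": [0, 0, 0], "twist": 0}

```text
clock: 8.38
eef_pos: [441.2, -21.1, 5.8]
tool_rot: [-3.114, 0.016, 1.529]
force: [-0.6, 0.3, 8.4]
width: 28.6
gripper_force: 58.5
```

Emit:
drive_tool:
  motion:
    - {"fingers": 0.2, "linear": [0, 0.01, -0.02], "twist": 0}
    - {"fingers": 0.2, "linear": [0, 0.02, -0.03], "twist": 0}
    - {"fingers": 0.2, "linear": [0, 0.02, -0.03], "twist": 0}
    - {"fingers": 0.2, "linear": [0, 0.02, -0.02], "twist": 0}
    - {"fingers": 0.2, "linear": [0, 0, 0], "twist": 0}

```text
clock: 8.8
eef_pos: [521.1, -22.0, 107.3]
tool_rot: [-3.126, 0.012, 1.527]
force: [1.8, 0.1, -0.0]
width: 28.3
gripper_force: 59.6
```

```bash
python3 - <<'E'
from cell import monitor,cams
import cv2,numpy as np
s=monitor.read_state(); print(s["clock"],s["eef_pos"].round(1),s["tool_rot"].round(3),s["qpos"].round(3),s["width"])
S=cams.get_image("scene");T=cams.get_image("top")
a=cv2.resize(S["color"][160:290,230:430],None,fx=4,fy=3,interpolation=cv2.INTER_CUBIC);b=T["color"][215:325,400:535]
b=cv2.resize(b,None,fx=1.9,fy=1.9); o=np.zeros((600,800,3),np.uint8);o[:390]=a;o[391:391+b.shape[0],:b.shape[1]]=b
cv2.imwrite("pics/g5.png",o)
E
```

```text
8.8 [521.1 -22.  107.3] [-3.126  0.012  1.527] [ 0.288  0.675 -0.467  1.964  0.51   0.639 -0.557] 28.337369165671465
```

View pics/g5.png

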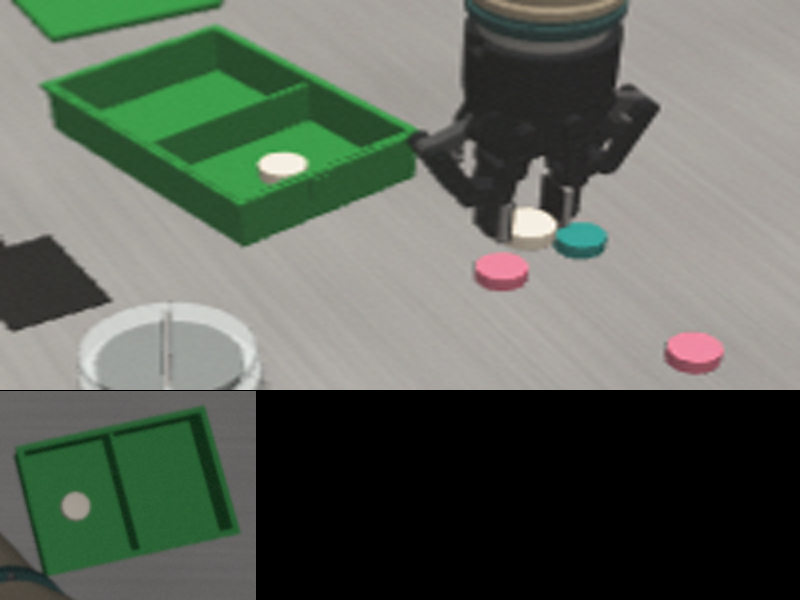

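Tablet 1 is in pocket_a at crop (76,505), and tablet 2 is held between the pads at (530,228). Next is pocket_b.

Emit:
drive_tool:
  motion:
    - {"fingers": 0.2, "linear": [-0.0366, 0.0086, 0], "twist": 0}
    - {"fingers": 0.2, "linear": [-0.0366, 0.0086, 0], "twist": 0}
    - {"fingers": 0.2, "linear": [-0.0366, 0.0086, 0], "twist": 0}
    - {"fingers": 0.2, "linear": [-0.0366, 0.0086, 0], "twist": 0}
    - {"fingers": 0.2, "linear": [-0.0366, 0.0086, 0], "twist": 0}

```text
clock: 9.32
eef_pos: [546.7, -208.2, 102.8]
tool_rot: [-3.109, 0.015, 1.53]
force: [1.3, -0.2, 0.2]
width: 28.5
gripper_force: 59.6
```

Emit:
drive_tool:
  motion:
    - {"fingers": 0.2, "linear": [-0.0366, 0.0086, 0], "twist": 0}
    - {"fingers": 0.2, "linear": [-0.0366, 0.0086, 0], "twist": 0}
    - {"fingers": 0.2, "linear": [-0.0366, 0.0086, 0], "twist": 0}
    - {"fingers": 0.2, "linear": [-0.0366, 0.0086, 0], "twist": 0}
    - {"fingers": 0.2, "linear": [0, 0, 0], "twist": 0}

```text
clock: 9.73
eef_pos: [574.1, -364.9, 103.2]
tool_rot: [-3.11, 0.022, 1.52]
force: [-0.6, -1.0, -0.4]
width: 28.9
gripper_force: 59.6
```

```bash
python3 - <<'E'
from cell import monitor
s=monitor.read_state(); print(s["clock"],s["eef_pos"].round(1),s["tool_rot"].round(3),s["qpos"].round(3),s["width"])
E
```

```text
9.7333 [ 574.1 -364.9  103.2] [-3.11   0.022  1.52 ] [ 0.781  0.869 -0.504  1.503  0.521  0.928  0.048] 28.867446509656492
```

Emit:
drive_tool:
  motion:
    - {"fingers": 0.2, "linear": [0.011, 0.011, 0.01], "twist": 0}
    - {"fingers": 0.2, "linear": [0, 0, 0.03], "twist": 0}
    - {"fingers": 0.2, "linear": [0, 0, 0.025], "twist": 0}
    - {"fingers": 0.2, "linear": [0, 0, 0.015], "twist": 0}
    - {"fingers": 0.2, "linear": [0, 0, 0], "twist": 0}

```text
clock: 10.15
eef_pos: [582.0, -343.5, 20.1]
tool_rot: [-3.104, 0.012, 1.531]
force: [-0.2, 0.7, -0.1]
width: 28.4
gripper_force: 59.6
```

Emit:
drive_tool:
  motion:
    - {"fingers": 0.6, "linear": [0, 0, 0], "twist": 0}
    - {"fingers": 0.6, "linear": [0, 0, 0], "twist": 0}
    - {"fingers": 0.6, "linear": [0, 0, 0], "twist": 0}
    - {"fingers": 0.6, "linear": [0, 0, -0.03], "twist": 0}
    - {"fingers": 0.6, "linear": [0, 0, -0.04], "twist": 0}

```text
clock: 10.57
eef_pos: [586.0, -343.9, 93.7]
tool_rot: [-3.108, 0.013, 1.529]
force: [1.0, -1.3, 0.4]
width: 51.4
gripper_force: 0.0
```

Emit:
drive_tool:
  motion:
    - {"fingers": 0.8, "linear": [0, 0, -0.04], "twist": 0}
    - {"fingers": 0.8, "linear": [0, 0, -0.04], "twist": 0}
    - {"fingers": 0.9, "linear": [0, 0, -0.04], "twist": 0}
    - {"fingers": 0.9, "linear": [0, 0, -0.03], "twist": 0}
    - {"fingers": 0.9, "linear": [0, 0, 0], "twist": 0}

```text
clock: 10.98
eef_pos: [597.2, -343.2, 255.0]
tool_rot: [-3.128, 0.021, 1.528]
force: [1.2, -0.0, 0.5]
width: 77.2
gripper_force: 0.0
```

```bash
python3 - <<'E'
from cell import monitor
s=monitor.read_state(); print(s["clock"],s["eef_pos"].round(1),s["tool_rot"].round(3),s["qpos"].round(3),s["width"])
E
```

```text
10.9833 [ 597.2 -343.2  255. ] [-3.128  0.021  1.528] [ 0.77   0.723 -0.576  1.351  0.424  1.194  0.106] 77.21960048155438
```

Emit:
drive_tool:
  motion:
    - {"fingers": 0.9, "linear": [0.0378, -0.0066, 0], "twist": 0}
    - {"fingers": 0.9, "linear": [0.0378, -0.0066, 0], "twist": 0}
    - {"fingers": 0.9, "linear": [0.0378, -0.0066, 0], "twist": 0}
    - {"fingers": 0.9, "linear": [0.0378, -0.0066, 0], "twist": 0}
    - {"fingers": 0.9, "linear": [0.0378, -0.0066, 0], "twist": 0}

```text
clock: 11.4
eef_pos: [567.4, -150.6, 244.5]
tool_rot: [-3.116, 0.016, 1.529]
force: [0.6, 0.7, -0.3]
width: 77.1
gripper_force: 0.0
```

Emit:
drive_tool:
  motion:
    - {"fingers": 0.9, "linear": [0.0378, -0.0066, 0], "twist": 0}
    - {"fingers": 0.9, "linear": [0.0378, -0.0066, 0], "twist": 0}
    - {"fingers": 0.9, "linear": [0.0378, -0.0066, 0], "twist": 0}
    - {"fingers": 0.9, "linear": [0.0378, -0.0066, 0], "twist": 0}
    - {"fingers": 0.9, "linear": [0.0378, -0.0066, 0], "twist": 0}

```text
clock: 11.82
eef_pos: [542.4, 39.7, 242.5]
tool_rot: [-3.116, 0.015, 1.529]
force: [1.1, -0.0, -0.0]
width: 77.0
gripper_force: 0.0
```

Emit:
drive_tool:
  motion:
    - {"fingers": 0.9, "linear": [0.0378, -0.0066, 0], "twist": 0}
    - {"fingers": 0.9, "linear": [0.0378, -0.0066, 0], "twist": 0}
    - {"fingers": 0.9, "linear": [0.0378, -0.0066, 0], "twist": 0}
    - {"fingers": 0.9, "linear": [0.0378, -0.0066, 0], "twist": 0}
    - {"fingers": 0.9, "linear": [0.0378, -0.0066, 0], "twist": 0}

```text
clock: 12.23
eef_pos: [517.4, 230.1, 240.5]
tool_rot: [-3.116, 0.015, 1.529]
force: [0.8, -0.2, 1.1]
width: 76.7
gripper_force: 0.0
```

```bash
python3 - <<'E'
from cell import monitor,cams
from h import *
T=cams.get_image("top");c=T["color"][215:325,400:535].astype(int)
m=((c.min(2)>110)).astype(np.uint8);n,l,st,ce=cv2.connectedComponentsWithStats(m)
for i in range(1,n):
    if st[i,4]>60: print("white",ce[i]+[400,215],st[i,4],atz(T,ce[i]+[400,215],18).round(0))
for i in range(3):
    cams.get_image("top");s=monitor.read_state(); print(s["clock"],s["eef_pos"].round(1),s["tool_rot"].round(3))
print(s["qpos"].round(3),s["width"])
E
```

```text
white [481.99371069 262.91194969] 159 [ 585. -344.   18.]
white [439.54037267 275.01863354] 161 [ 558. -253.   18.]
12.3333 [515.1 237.5 241.2] [-3.115  0.008  1.54 ]
12.3833 [516.3 232.9 240.6] [-3.115  0.012  1.536]
12.4333 [517.2 229.6 240.2] [-3.115  0.015  1.532]
[-0.075  0.574 -0.617  1.706  0.373  1.015 -0.865] 76.97997250194959
```

Both tablets measure inside their own compartments, at (585,-344) and (558,-253). Now over the cap.

Emit:
drive_tool:
  motion:
    - {"fingers": 0.9, "linear": [0.037, -0.0028, 0], "twist": 0}
    - {"fingers": 0.9, "linear": [0.037, -0.0028, 0], "twist": 0}
    - {"fingers": 0.9, "linear": [0, 0, 0], "twist": 0}
    - {"fingers": 0.9, "linear": [0, 0, 0], "twist": 0}

```text
clock: 12.77
eef_pos: [515.0, 303.1, 238.7]
tool_rot: [-3.114, 0.015, 1.531]
force: [-0.1, -0.8, -0.6]
width: 76.7
gripper_force: 0.0
```

```bash
python3 - <<'E'
from cell import monitor,cams
from h import *
for i in range(3):
    S=cams.get_image("scene");s=monitor.read_state(); print(s["clock"],s["eef_pos"].round(1),s["tool_rot"].round(3))
print(s["qpos"].round(3),s["width"])
cv2.imwrite("pics/g6.png",cv2.resize(S["color"][230:350,420:540],None,fx=4,fy=4,interpolation=cv2.INTER_CUBIC))
E
```

```text
12.8167 [515.6 301.  238.4] [-3.114  0.017  1.528]
12.8667 [515.9 299.9 238.2] [-3.114  0.017  1.527]
12.9167 [516.1 299.6 238.2] [-3.114  0.017  1.526]
[-0.205  0.62  -0.605  1.621  0.382  1.056 -0.969] 77.14915241045495
```

View pics/g6.png

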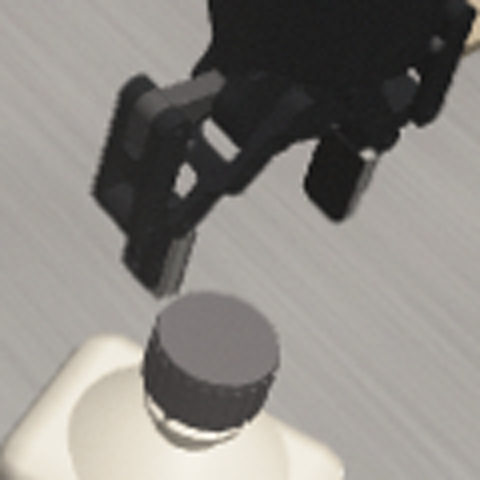

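The cap top is at crop (217,338), below the open fingers and roughly centred along the closing line. Descending.

Emit:
drive_tool:
  motion:
    - {"fingers": 0.9, "linear": [0.0045, -0.001, 0.02], "twist": 0}
    - {"fingers": 0.9, "linear": [0, 0, 0.02], "twist": 0}
    - {"fingers": 0.9, "linear": [0, 0, 0.02], "twist": 0}
    - {"fingers": 0.9, "linear": [0, 0, 0.012], "twist": 0}
    - {"fingers": 0.9, "linear": [0, 0, 0], "twist": 0}

```text
clock: 13.33
eef_pos: [511.5, 302.7, 163.8]
tool_rot: [-3.11, 0.019, 1.527]
force: [0.3, -1.0, 0.1]
width: 76.9
gripper_force: 0.0
```

Emit:
drive_tool:
  motion:
    - {"fingers": 0.9, "linear": [0, 0, 0], "twist": 0}
    - {"fingers": 0.9, "linear": [0, 0, 0], "twist": 0}
    - {"fingers": 0.9, "linear": [0, 0, 0], "twist": 0}

```text
clock: 13.58
eef_pos: [513.0, 306.2, 167.5]
tool_rot: [-3.115, 0.014, 1.528]
force: [0.2, 0.2, 0.6]
width: 76.9
gripper_force: 0.0
```

Emit:
drive_tool:
  motion:
    - {"fingers": 0.65, "linear": [0, 0, 0], "twist": 0}
    - {"fingers": 0.4, "linear": [0, 0, 0], "twist": 0}
    - {"fingers": 0.4, "linear": [0, 0, 0], "twist": 0}
    - {"fingers": 0.4, "linear": [0, 0, 0], "twist": 0}
    - {"fingers": 0.4, "linear": [0, 0, 0], "twist": 0}

```text
clock: 14.0
eef_pos: [513.3, 306.2, 167.2]
tool_rot: [-3.116, 0.014, 1.529]
force: [2.0, -0.2, 4.7]
width: 47.5
gripper_force: 60.9
```

Emit:
drive_tool:
  motion:
    - {"fingers": 0.4, "linear": [0, 0, 0], "twist": 0}
    - {"fingers": 0.4, "linear": [0, 0, 0], "twist": 0}
    - {"fingers": 0.4, "linear": [0, 0, 0], "twist": 0}

```text
clock: 14.25
eef_pos: [513.3, 306.2, 166.8]
tool_rot: [-3.116, 0.014, 1.529]
force: [4.1, 0.5, 5.2]
width: 48.1
gripper_force: 61.0
```

Emit:
drive_tool:
  motion:
    - {"fingers": 0.4, "linear": [0, 0, 0.003], "twist": 0}
    - {"fingers": 0.4, "linear": [0, 0, 0.003], "twist": 0}
    - {"fingers": 0.4, "linear": [0, 0, 0.002], "twist": 0}
    - {"fingers": 0.4, "linear": [0, 0, 0], "twist": 0}
    - {"fingers": 0.4, "linear": [0, 0, 0], "twist": 0}

```text
clock: 14.67
eef_pos: [513.4, 306.2, 159.3]
tool_rot: [-3.116, 0.014, 1.528]
force: [2.8, -0.5, 8.6]
width: 47.5
gripper_force: 61.4
```

Emit:
drive_tool:
  motion:
    - {"fingers": 0.4, "linear": [0, 0, 0], "twist": 0}
    - {"fingers": 0.4, "linear": [0, 0, 0], "twist": 0}

```text
clock: 14.83
eef_pos: [513.4, 306.2, 159.4]
tool_rot: [-3.116, 0.014, 1.529]
force: [2.2, -0.9, 9.5]
width: 47.9
gripper_force: 61.4
```

Emit:
drive_tool:
  motion:
    - {"fingers": 0.4, "linear": [0, 0, 0], "twist": -0.1}
    - {"fingers": 0.4, "linear": [0, 0, 0], "twist": -0.1}
    - {"fingers": 0.4, "linear": [0, 0, 0], "twist": -0.1}
    - {"fingers": 0.4, "linear": [0, 0, 0], "twist": -0.1}
    - {"fingers": 0.4, "linear": [0, 0, 0], "twist": -0.1}

```text
clock: 15.25
eef_pos: [512.4, 305.9, 159.2]
tool_rot: [-3.111, 0.0, 2.033]
force: [0.7, -1.7, 8.5]
width: 47.6
gripper_force: 61.5
```

```bash
python3 - <<'E'
from cell import monitor
s=monitor.read_state(); print(s["clock"],s["eef_pos"].round(1),s["tool_rot"].round(3),s["qpos"].round(3),s["force"].round(1),s["torque"].round(2))
E
```

```text
15.25 [512.4 305.9 159.2] [-3.111  0.     2.033] [-0.168  0.742 -0.697  1.7    0.556  0.942 -0.623] [ 0.7 -1.7  8.5] [-0.35 -0.23 -0.07]
```

Forces are small, so I'll keep turning.

Emit:
drive_tool:
  motion:
    - {"fingers": 0.4, "linear": [0, 0, 0], "twist": -0.1}
    - {"fingers": 0.4, "linear": [0, 0, 0], "twist": -0.1}
    - {"fingers": 0.4, "linear": [0, 0, 0], "twist": -0.1}
    - {"fingers": 0.4, "linear": [0, 0, 0], "twist": -0.1}
    - {"fingers": 0.4, "linear": [0, 0, 0], "twist": -0.1}

```text
clock: 15.67
eef_pos: [511.8, 305.6, 159.3]
tool_rot: [-3.113, -0.015, 2.533]
force: [-1.2, -1.0, 10.6]
width: 47.6
gripper_force: 61.6
```

Emit:
drive_tool:
  motion:
    - {"fingers": 0.4, "linear": [0, 0, 0], "twist": -0.1}
    - {"fingers": 0.4, "linear": [0, 0, 0], "twist": -0.1}
    - {"fingers": 0.4, "linear": [0, 0, 0], "twist": -0.1}
    - {"fingers": 0.4, "linear": [0, 0, 0], "twist": -0.1}
    - {"fingers": 0.4, "linear": [0, 0, 0], "twist": -0.1}

```text
clock: 16.08
eef_pos: [511.3, 305.4, 159.3]
tool_rot: [-3.123, -0.028, 3.033]
force: [-2.1, -3.0, 12.3]
width: 47.7
gripper_force: 61.7
```

Emit:
drive_tool:
  motion:
    - {"fingers": 0.4, "linear": [0, 0, 0], "twist": -0.05}
    - {"fingers": 0.4, "linear": [0, 0, 0], "twist": 0}
    - {"fingers": 0.4, "linear": [0, 0, 0], "twist": 0}

```text
clock: 16.33
eef_pos: [511.2, 305.5, 159.2]
tool_rot: [-3.125, -0.029, 3.079]
force: [-2.3, -3.0, 11.3]
width: 47.4
gripper_force: 61.5
```

```bash
python3 - <<'E'
from cell import monitor
s=monitor.read_state(); print(s["clock"],s["eef_pos"].round(1),s["tool_rot"].round(3),s["qpos"].round(3),s["force"].round(1),s["torque"].round(2))
E
```

```text
16.3333 [511.2 305.5 159.2] [-3.125 -0.029  3.079] [-0.039  0.835 -0.963  1.697  0.755  1.066  0.251] [-2.3 -3.  11.3] [-0.6   0.16  0.03]
```

Emit:
drive_tool:
  motion:
    - {"fingers": 0.4, "linear": [0.0002, -0.0001, -0.006], "twist": 0}
    - {"fingers": 0.4, "linear": [0.0002, -0.0001, -0.008], "twist": 0}
    - {"fingers": 0.4, "linear": [0.0002, -0.0001, -0.008], "twist": 0}
    - {"fingers": 0.4, "linear": [0.0002, -0.0001, -0.008], "twist": 0}
    - {"fingers": 0.4, "linear": [0.0002, -0.0001, -0.008], "twist": 0}

```text
clock: 16.75
eef_pos: [511.3, 305.6, 196.5]
tool_rot: [-3.125, -0.029, 3.079]
force: [-0.1, -0.2, -0.4]
width: 48.0
gripper_force: 61.7
```

Emit:
drive_tool:
  motion:
    - {"fingers": 0.4, "linear": [0.0002, -0.0001, -0.008], "twist": 0}
    - {"fingers": 0.4, "linear": [0.0002, -0.0001, -0.008], "twist": 0}
    - {"fingers": 0.4, "linear": [0.0002, -0.0001, -0.008], "twist": 0}
    - {"fingers": 0.4, "linear": [0, 0, -0.006], "twist": 0}
    - {"fingers": 0.4, "linear": [0, 0, 0], "twist": 0}

```text
clock: 17.17
eef_pos: [512.7, 306.7, 227.8]
tool_rot: [-3.127, -0.026, 3.078]
force: [-0.2, 0.9, -0.3]
width: 47.8
gripper_force: 61.7
```

Emit:
drive_tool:
  motion:
    - {"fingers": 0.4, "linear": [0, 0, 0], "twist": 0}
    - {"fingers": 0.4, "linear": [0, 0, 0], "twist": 0}
    - {"fingers": 0.4, "linear": [0, 0, 0], "twist": 0}

```text
clock: 17.42
eef_pos: [512.1, 305.7, 225.7]
tool_rot: [-3.125, -0.029, 3.078]
force: [0.7, 0.3, -1.4]
width: 47.7
gripper_force: 61.7
```

```bash
python3 - <<'E'
from cell import monitor,cams
from h import *
S=cams.get_image("scene");T=cams.get_image("top")
s=monitor.read_state(); print(s["clock"],s["eef_pos"].round(1),s["tool_rot"].round(3),s["qpos"].round(3),s["qd"].round(3),s["force"].round(1),s["width"])
cv2.imwrite("pics/g7.png",np.vstack([cv2.resize(S["color"][230:350,400:540],None,fx=4,fy=4,interpolation=cv2.INTER_CUBIC),cv2.resize(T["color"][225:315,100:240],None,fx=4,fy=1.2)])[:600])
E
```

```text
17.5167 [512.1 305.8 225.8] [-3.125 -0.029  3.079] [-0.013  0.764 -1.017  1.63   0.675  1.178  0.314] [-0.002  0.    -0.002 -0.003 -0.002  0.001  0.001] [0.4 0.2 0. ] 47.01488787211143
```

View pics/g7.png

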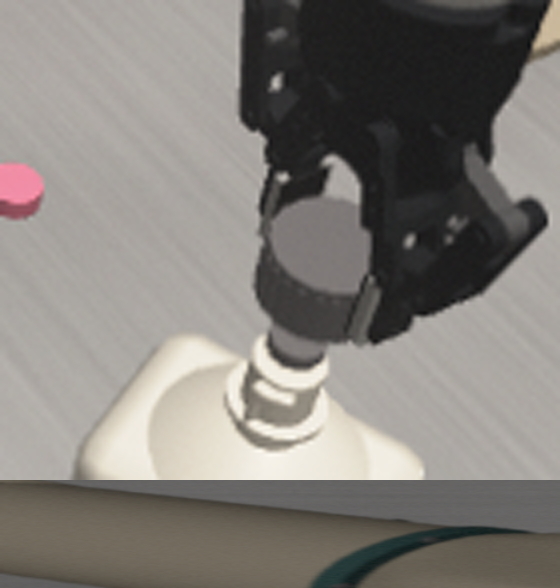

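The cap is off and held: its rim shows at crop (310,330), with the bare grey plug below it at (296,345). One small lift to about 34 mm clear, then hand in.

Emit:
drive_tool:
  motion:
    - {"fingers": 0.4, "linear": [0.001, 0, -0.003], "twist": 0}
    - {"fingers": 0.4, "linear": [0, 0, -0.003], "twist": 0}
    - {"fingers": 0.4, "linear": [0, 0, 0], "twist": 0}
    - {"fingers": 0.4, "linear": [0, 0, 0], "twist": 0}
    - {"fingers": 0.4, "linear": [0, 0, 0], "twist": 0}

```text
clock: 17.93
eef_pos: [511.5, 306.1, 232.3]
tool_rot: [-3.126, -0.028, 3.078]
force: [0.0, -0.3, -0.4]
width: 47.0
gripper_force: 61.8
```

```bash
python3 - <<'E'
from cell import monitor,ctrl
s=monitor.read_state(); print(s["clock"],s["eef_pos"].round(1),s["width"],s["gripper_force"])
print(ctrl.finish_job())
E
```

```text
17.9333 [511.5 306.1 232.3] 47.046083665349585 61.761507634073496
the job is handed in; nothing more can be done
None
```

Job handed in at 17.9 s (no verdict shown): one tablet is in each compartment, and the cap is unlocked, lifted off and held about 34 mm above the neck within 1–2 mm of its axis, tilted just under 2 degrees.

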